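# Close the bar jig: cam to its low point, then slide home

### The job

On the bench jig, turn the red cam plate by pushing its black peg round until the cam's low point (the yellow mark) faces the brass roller. Only then push the green plate of the follower slide forward, until the slide is fully home with its jaw closed against the copper bar. Leave the cam at its low point, let go of everything, and leave the tin, the hammer and the punch where they are.

Things in the scene. Friction and masses are not known exactly. Their poses are not given: they have to be found in the camera images.
- jig: Fixed bar-clamping jig, a blue steel bed 250 (x) by 260 (y) by 12 mm on the bench; its place and yaw vary. Origin at the centre of the bed's underside; x is forward (the direction in which the slide closes), y left, z up. The follower slide runs along jig y = -60 mm; the cam's pivot is at jig x = 30, y = 60 mm. A fixed square copper bar (20 mm) lies along y at jig x = 70 to 90 mm, z = 13 to 33 mm, from y = -260 to 0 mm, backed by two dark blocks 44 mm high.
- cam_pivot (a point): Point on the vertical pivot axis of the cam plate, at the height of the plate's upper face (34 mm above the bench).
- peg_top (a point): Centre of the top of the black upright turning peg, which is 20 mm in diameter, stands free from 44 to 92 mm above the bench and turns with the cam at 60 mm from the pivot axis, on the cam's high side (opposite the yellow mark). A red lug 26 mm wide, up to 44 mm above the bench, lies under it; apart from the lug, nothing within or under the peg's circle is higher than 44 mm, and the green push plate stands outside it. Pushing the peg round takes about 4 N.
- low_mark (a point): The cam's low point: the spot on the rim of the red plate nearest to the pivot (24 mm from the axis), next to a yellow mark on the upper face. The red plate is a disc of 80 mm diameter and 16 mm thick (18 to 34 mm above the bench) whose centre lies 16 mm off the pivot, so its rim is 24 mm from the axis at the low point and 56 mm at the high point.
- cam (a joint): Angle of the cam plate in rad, positive anticlockwise seen from above. At 0, and equally at 6.283, the low point faces the roller exactly and the peg lies straight forward (jig +x) of the pivot; at 3.14 the high point faces the roller and the peg lies on its -x side. It can turn from -0.6 to 6.88, starts somewhere from 1.5 to 4.78, and stays where it is left (stiff friction, no spring).
- push_face (a point): Centre, 52 mm above the bench, of the rear (-x) face of the slide's upright green push plate, which is 70 mm wide (y), 12 mm thick and reaches from 16 to 72 mm above the bench. The slide is pushed here, forward along jig +x. Behind it there is only the bed.
- roller (a point): Centre of the brass roller (16 mm diameter, 26 mm above the bench) on the slide's side arm; it moves with the slide and lies straight behind (-x of) the cam's pivot. The side arm is 20 mm thick and reaches up to 32 mm above the bench.
- slide (a joint): Travel of the follower slide in m along jig +x: 0 fully back, 0.040 fully home (a firm stop, jaw against the copper bar). Starts between 0 and 0.006. It takes about 3 N to move and stays where it is left. Unless the cam is near its low point, the roller runs against the cam plate and the slide stops short.
- tin: Bystander: closed green tin, 60 mm diameter, 85 mm high, standing; origin at the centre of its underside.
- hammer: Bystander: hammer 240 mm long lying on the bench on the left of the jig; origin under its middle, x along the handle towards the head.
- punch: Bystander: dark steel punch standing upright, 28 mm diameter at its foot, 85 mm high; origin at the centre of its foot.

How it is judged:
On the way, in this order (a step that is already met when the one before it is completed fails the run):
1. the cam is turned to its low point while the slide is still back ((value of joint cam between -0.3 and 0.3 rad or value of joint cam between 5.9832 and 6.5832 rad) and value of joint slide below 0.015 m), for 0.2 s.
2. the slide is pushed fully home ((value of joint cam between -0.3 and 0.3 rad or value of joint cam between 5.9832 and 6.5832 rad) and value of joint slide above 0.036 m), for 0.2 s.
At the end, for the whole second after the job is handed in: The slide is within 4 mm of fully home, the cam's low point faces the roller within 0.3 rad, both at rest; tin and punch upright, and tin, hammer and punch within 25 mm of where they stood (all of step 2 and velocity of joint slide below 0.005 m/s and velocity of joint cam between -0.05 and 0.05 rad/s and angle between each of tin, punch's own z axis and vertical below 0.2 rad); the robot touches nothing.
It fails at once if the slide was pushed forward (beyond 15 mm) before the cam was at its low point (value of joint slide above 0.015 m and not (value of joint cam between -0.5 and 0.5 rad or value of joint cam between 5.7832 and 6.7832 rad)).
It fails at once if the tin was moved (more than 25 mm), lifted or carried (distance of tin from where it was at the start of the episode above 0.025 m).
It fails at once if the hammer was moved (more than 25 mm), lifted or carried (distance of hammer from where it was at the start of the episode above 0.025 m).
It fails at once if the punch was moved (more than 25 mm), lifted or carried (distance of punch from where it was at the start of the episode above 0.025 m).
It also fails if it takes over 54 s, if anything falls off the work surface, if the arm or the gripper's body presses on something with over 40 N, if the wrist force passes 120 N, or if a joint passes its speed limit or range.

### The arm

A 7-joint arm with a two-finger parallel gripper is mounted at the origin on the work surface. World frame = base frame: x ahead of the robot, y to its left, z up, the work surface at z = 0. Lengths are in m, angles in rad, forces in N, time in s.
With the tool pointing down it reaches from about 0.35 to 0.9 m from the base axis. Payload 8.1 kg.
Tool frame: the origin (TCP) lies midway between the tips of the shut fingers; the grasp point (between the pads) lies 19 mm behind it; z points along the fingers, y is the direction in which the jaws open and shut (so a half turn about z gives the same grasp; the last joint's range is limited). The gripper opens to 85 mm and grips with 20 to 120 N. Pads are 22 mm wide; open, the fingers measure 114 mm over their backs; the gripper's body (76 mm by 85 mm) begins 54 mm behind the grasp point. The pads swing forward as they close: fully open they stand 13 mm farther back than shut.
Start: joints at [-1.4, 0.434, 0.025, 1.573, -0.012, 1.134, -0.075], TCP at [0.169, 0.602, 0.231] pointing down, gripper open.
Joint ranges: [-2.62, 2.62], [-0.44, 2.09], [-1.27, 1.32], [0.08, 2.57], [-1.32, 4.46], [0.12, 2], [-2.74, 2.74]. Speed limits (rad/s): [2.22, 2.22, 3.01, 3.01, 3.14, 3.14, 3.14].

### API

Orientations are given as [roll, pitch, yaw] about the fixed x, y, z axes, in that order (R = Rz(yaw) Ry(pitch) Rx(roll)).
In Python, from station import get_obs, camera, calibration, close_job gives the robot as it stands.
- The arm moves only by the tool jog_arm, never from a script. Its argument "commands" is a list that holds one entry, the list of rows, each a list of 7 numbers: the turn, a rotation vector about the world's x, y, z in rad, then the shift along the world's x, y, z in mm, then the opening, from 0 (shut) to 1 (fully open). A call has 1 to 12 rows; each row is the pose to reach, as a shift and turn from the pose commanded when the call began; what a row does not reach only later rows make up. A row lasts 1/8 s, in which the tool goes at most 62.5 mm and 10.7 degrees, less where a joint would pass 70% of its speed; a pose out of reach is approached as far as the arm can. A call with a gripper value outside its range is refused whole. The fingers move at their own pace and stop on an object; "squeeze" is the grip in N (left out, the last holds). Time passes only in rows, so rows that repeat a pose let the fingers close. It gives the time, the measured TCP pose, the force and the opening at its end, in the units of the state.
- get_obs(): the state, without advancing time (a new reading comes with each control period).
- camera(name): name is "side" or "top" or "wrist"; returns the picture (384x512x3 uint8, blue, green, red); there is no depth.
- calibration(name): a dict with "mtx" (3x3 intrinsics, pixels), "dist" ([k1, k2, p1, p2, k3] as OpenCV has them; the pictures are not rectified), "rvec" (rotation vector, rad) and "tvec" (3), from world to camera coordinates, as OpenCV has them. Camera axes: x right, y down, z forward; pixel columns grow to the right and rows downward; lengths in m; the calibration is good to about 2 mm. A picture is of the moment at which its call begins: read the wrist's pose just before it. calibration takes no time and is no camera call; for the wrist camera it gives the pose at the moment of the call.
- close_job(): hands the job in, once; it reports no verdict.
The state is a dict: "time_s": time; "q": joint angles; "joint_velocities": joint speeds; "effort": joint torques, N m; "tool_pos": TCP position; "tool_rot": TCP orientation; "wrist_force": force on the tool from outside, world axes, zero at the start; "moment": the same for the moment, N m; "finger_gap": finger opening in m.
Only numpy, scipy, OpenCV 4.12 (cv2) and the standard library are available. Lean on these libraries where they do the work, as an engineer would, in place of code of your own. Each camera call takes 0.05 s, during which the arm holds its last target. There are 200 camera calls.

## Working session

There is one attempt and no reset: what is moved stays moved. The work goes in short steps, Python scripts to look and compute and a tool call to move; the robot and the scene stay as the last step left them, time stands still between calls to the robot, and variables do not carry over. Pictures are saved under pics/ and viewed, about 8 in all and at most 12, crops included, and the job is handed in when it is done.

Besides the shell and the picture viewer there is one more tool, called after "Request:" as name(argument=value, ...), one argument or row to a line, values as JSON. jog_arm: Moves the arm, as the interface text tells. Its arguments: {"type":"object","properties":{"commands":{"type":"array","items":{"type":"array","items":{"type":"array","items":{"type":"number"}}}},"squeeze":{"type":"number"}},"required":["commands"]}

```bash
mkdir -p pics; cat > h.py <<'E'
import numpy as np, cv2
from station import get_obs, camera, calibration
def ray(name,uv):
    c=calibration(name);K=np.array(c["mtx"],float);d=np.array(c["dist"],float)
    R=cv2.Rodrigues(np.array(c["rvec"],float))[0];t=np.array(c["tvec"],float).ravel()
    p=cv2.undistortPoints(np.array([[uv]],float),K,d)[0,0]
    return -R.T@t, R.T@np.array([p[0],p[1],1.])
def onz(name,uv,z):
    o,v=ray(name,uv); return (o+v*(z-o[2])/v[2]).round(4)
def proj(name,P):
    c=calibration(name)
    return cv2.projectPoints(np.array(P,float).reshape(-1,3),np.array(c["rvec"],float),np.array(c["tvec"],float),np.array(c["mtx"],float),np.array(c["dist"],float))[0].reshape(-1,2).round(1)
E
python3 - <<'E'
from h import *
t=camera("top");s=camera("side")
cv2.imwrite("pics/t0.png",t);cv2.imwrite("pics/s0.png",s)
for n in("top","side"):print(n,ray(n,(256,192)))
print(get_obs())
E
```

```text
top (array([0.47175438, 0.02091181, 0.81410664]), array([ 0.17409293, -0.00213077, -0.9847866 ]))
side (array([ 0.38970796, -0.40169637,  0.61539793]), array([ 0.31549314,  0.61229378, -0.72547436]))
{'time_s': 0.1, 'q': array([-1.39962205,  0.43518731,  0.02497768,  1.57401796, -0.01156621,
        1.1340054 , -0.07508881]), 'joint_velocities': array([-7.25583095e-04, -1.63328585e-03, -6.20110872e-05, -3.31623061e-03,
       -1.00272736e-03,  1.23835156e-03, -4.45659265e-04]), 'effort': array([ 3.96027113e-03, -6.71754956e+01,  1.02857184e+00, -3.16900885e+01,
        1.58531562e-02,  7.20683718e-03, -5.65191499e-05]), 'tool_pos': array([0.16891885, 0.60125973, 0.2305788 ]), 'tool_rot': array([-3.14012824e+00,  1.66485041e-04,  2.86777076e+00]), 'wrist_force': array([0.56919917, 0.22164211, 0.45816478]), 'moment': array([-0.0406798 ,  0.06447971, -0.02866157]), 'finger_gap': 0.0854809801576264}
```

View pics/t0.png

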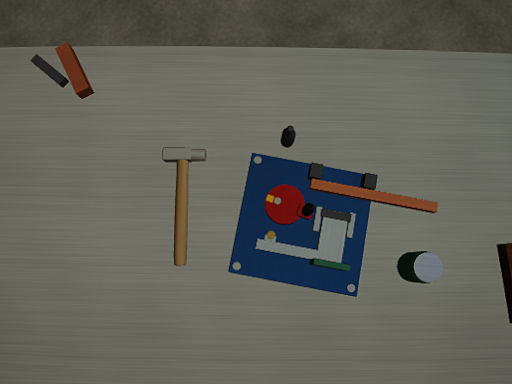

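View pics/s0.png

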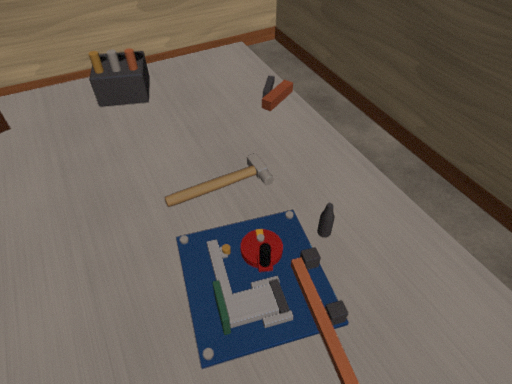

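The top view shows the bed with corners at about (252,153), (372,175), (357,296) and (229,272). The peg is near (308,210), the pivot near (277,201) and the yellow mark near (269,199), so the peg lies on jig -y (cam ≈ 4.7). The punch is at (288,137), the tin at (425,267) and the hammer on the left. The side view agrees.

```bash
cat > m.py <<'E'
from h import *
def measure(t):
    hsv=cv2.cvtColor(t,cv2.COLOR_BGR2HSV)
    roi=np.zeros(t.shape[:2],np.uint8);roi[140:310,215:385]=255
    b=cv2.inRange(hsv,(100,120,40),(125,255,255))&roi
    b=cv2.morphologyEx(b,cv2.MORPH_CLOSE,np.ones((3,3)))
    cs=max(cv2.findContours(b,0,2)[0],key=cv2.contourArea)
    pts=np.array([onz("top",p,0.012)[:2] for p in cs[:,0].astype(float)])
    r=cv2.minAreaRect((pts*1000).astype(np.float32)); box=cv2.boxPoints(r)
    print("bed",r,box.round(1).tolist())
    y=cv2.inRange(hsv,(18,120,120),(35,255,255))&roi
    for nm,m,z in(("yellow",y,.034),("green",cv2.inRange(hsv,(45,80,20),(90,255,255))&roi,.072),("black",cv2.inRange(hsv,(0,0,0),(180,255,45))&roi,.092)):
        n,l,st,ce=cv2.connectedComponentsWithStats(m)
        for i in range(1,n):
            if st[i,4]>8: print(nm,st[i].tolist(),ce[i].round(1),onz("top",ce[i],z))
E
python3 - <<'E'
from m import *
t=cv2.imread("pics/t0.png");measure(t)
cv2.imwrite("pics/t0c.png",cv2.resize(t[120:305,220:450],None,fx=3.4,fy=3.2,interpolation=cv2.INTER_CUBIC))
E
```

```text
bed ((551.7091674804688, -76.26364135742188), (258.33209228515625, 248.10723876953125), 79.731689453125) [[406.6000061035156, -181.1999969482422], [650.7999877929688, -225.5], [696.7999877929688, 28.700000762939453], [452.70001220703125, 72.9000015258789]]
yellow [266, 195, 8, 7, 38] [269.6 198.1] [ 0.5978 -0.0079  0.034 ]
yellow [268, 232, 7, 7, 36] [270.7 234.6] [ 0.5253 -0.0106  0.034 ]
green [313, 259, 38, 12, 233] [331.5 264.6] [ 0.4684 -0.1218  0.072 ]
black [281, 140, 13, 7, 72] [286.8 142.5] [ 0.695  -0.0377  0.092 ]
black [307, 163, 16, 17, 202] [314.7 171. ] [ 0.6405 -0.0897  0.092 ]
black [360, 173, 17, 17, 225] [368.2 180.8] [ 0.6231 -0.1896  0.092 ]
black [309, 188, 76, 15, 116] [343.8 195. ] [ 0.5957 -0.143   0.092 ]
black [302, 203, 14, 13, 123] [307.8 209. ] [ 0.5688 -0.0761  0.092 ]
black [320, 209, 31, 22, 228] [334.9 215.3] [ 0.5578 -0.1259  0.092 ]
black [280, 224, 9, 1, 9] [284. 224.] [ 0.5408 -0.0323  0.092 ]
black [309, 259, 17, 8, 38] [314.  262.8] [ 0.4715 -0.0864  0.092 ]
black [327, 267, 15, 3, 15] [334. 268.] [ 0.4624 -0.1223  0.092 ]
```

View pics/t0c.png

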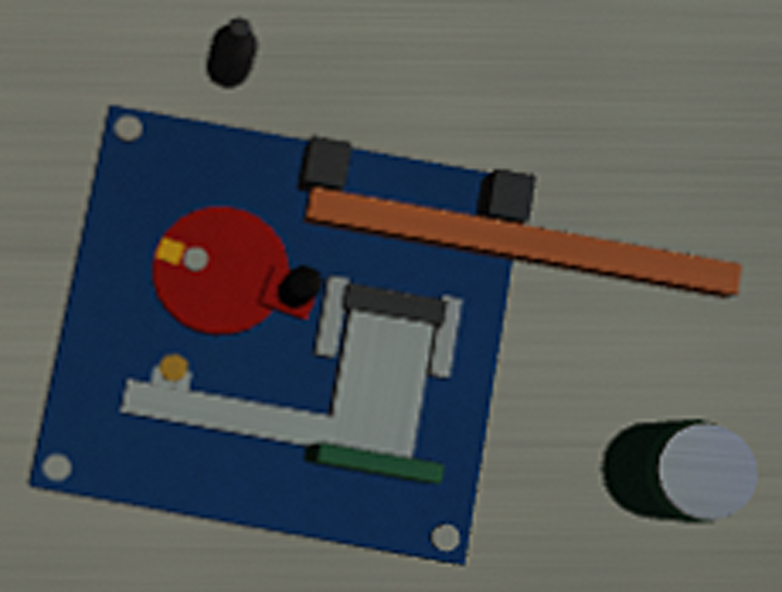

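Working from these: jig yaw is ≈ -0.179 rad, the pivot ≈ (0.592,-0.023), the peg top ≈ (0.571,-0.078), and cam ≈ 4.53. I'll turn it about 100° anticlockwise with the peg caged loosely between the fingers.

Request:
jog_arm(
  commands=[
    [[0,0,-0.16,40,-68,0,1],[0,0,-0.32,80,-136,0,1],[0,0,-0.48,120,-204,0,1],[0,0,-0.64,160,-272,0,1],[0,0,-0.8,200,-340,0,1],[0,0,-0.96,240,-408,0,1],[0,0,-1.12,280,-476,0,1],[0,0,-1.28,320,-544,0,1],[0,0,-1.44,360,-612,0,1],[0,0,-1.6,402,-680,0,1],[0,0,-1.66,402,-680,0,1],[0,0,-1.66,402,-680,0,1]],
  ],
)

```text
time_s: 1.6
tool_pos: [0.5512, -0.0454, 0.2312]
tool_rot: [-3.141, -0.0, 1.208]
wrist_force: [0.4, 1.5, 0.3]
finger_gap: 0.0855
```

Request:
jog_arm(
  commands=[
    [[0,0,0,0,0,0,1],[0,0,0,0,0,0,1]],
  ],
)

```text
time_s: 1.85
tool_pos: [0.55, -0.0438, 0.2307]
tool_rot: [-3.14, 0.0, 1.207]
wrist_force: [-0.9, 0.8, -0.6]
finger_gap: 0.0854
```

```bash
python3 - <<'E'
from h import *
o=get_obs();print(o["time_s"],o["tool_pos"],o["tool_rot"],o["q"])
w=camera("wrist");cv2.imwrite("pics/w1.png",w)
print(proj("wrist",[[.571,-.078,.092],[.592,-.0233,.034]]))
E
```

```text
1.85 [ 0.5500418  -0.04378199  0.23073895] [-3.14026936e+00  3.02828136e-04  1.20720821e+00] [-0.50197983  0.35241086  0.65286357  1.79164881 -0.24015087  1.07932152
 -0.12769404]
[[288.9 199.5]
 [285.9 135.5]]
```

View pics/w1.png

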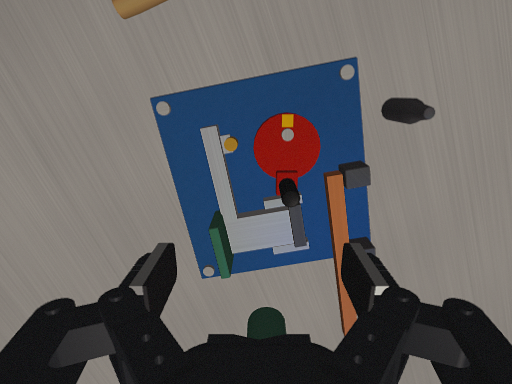

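The wrist view confirms the estimates: peg top at (289,200) against a predicted (288.9,199.5), and pivot at (288,135) against (285.9,135.5). I'll move over the peg, descend and narrow the fingers around it.

Request:
jog_arm(
  commands=[
    [[0,0,0,21,-34,0,1],[0,0,0,21,-34,0,1],[0,0,0,21,-34,-45,1],[0,0,0,21,-34,-90,1],[0,0,0,21,-34,-130,1],[0,0,0,21,-34,-172,1],[0,0,0,21,-34,-172,1],[0,0,0,21,-34,-172,0.36],[0,0,0,21,-34,-172,0.36],[0,0,0,21,-34,-172,0.36],[0,0,0,21,-34,-172,0.36]],
  ],
)

```text
time_s: 3.28
tool_pos: [0.5719, -0.078, 0.06]
tool_rot: [3.141, -0.001, 1.208]
wrist_force: [1.1, -0.0, -0.5]
finger_gap: 0.0308
```

```bash
python3 - <<'E'
from h import *
o=get_obs();print(o["tool_pos"],o["tool_rot"],o["finger_gap"])
p=np.array([.592,-.0235]);yaw=-.1793;a0=np.radians(-100.6)
x0=o["tool_pos"][:2]
for k in range(1,13):
    a=a0+(np.radians(106)-0)*k/12
    P=p+.06*np.array([np.cos(a+yaw),np.sin(a+yaw)])
    print(k,round(a-a0,3),((P-x0)*1000).round(1))
E
```

```text
[ 0.57186013 -0.07795224  0.05998542] [ 3.14063826e+00 -5.17619259e-04  1.20777019e+00] 0.03082825445525052
1 0.154 [ 7.6 -4.2]
2 0.308 [16.8 -5.5]
3 0.463 [26.  -5.3]
4 0.617 [35.1 -3.6]
5 0.771 [43.9 -0.7]
6 0.925 [52.   3.6]
7 1.079 [59.5  9.1]
8 1.233 [66.  15.7]
9 1.388 [71.4 23.2]
10 1.542 [75.6 31.5]
11 1.696 [78.4 40.2]
12 1.85 [79.9 49.4]
```

Request:
jog_arm(
  commands=[
    [[0,0,0.077,3.5,-2.5,0,0.36],[0,0,0.154,7.6,-4.2,0,0.36],[0,0,0.231,12,-5,0,0.36],[0,0,0.308,16.8,-5.5,0,0.36],[0,0,0.385,21.4,-5.6,0,0.36],[0,0,0.463,26,-5.3,0,0.36],[0,0,0.54,30.6,-4.6,0,0.36],[0,0,0.617,35,-3.6,0,0.36],[0,0,0.694,39.6,-2.3,0,0.36],[0,0,0.771,44,-0.7,0,0.36],[0,0,0.848,48,1.3,0,0.36],[0,0,0.925,52,3.6,0,0.36]],
  ],
)

```text
time_s: 4.78
tool_pos: [0.6224, -0.0761, 0.0593]
tool_rot: [-3.139, 0.0, 2.134]
wrist_force: [-4.4, -3.7, 2.6]
finger_gap: 0.0307
```

```bash
python3 - <<'E'
from m import *
o=get_obs();print(o["tool_pos"],o["tool_rot"],o["finger_gap"],o["wrist_force"])
t=camera("top");w=camera("wrist");cv2.imwrite("pics/b.png",np.hstack([w[:,:],cv2.resize(t[140:300,220:380],(288,384)[::1],fx=0,fy=0)]))
E
```

```text
[ 0.62238436 -0.07607277  0.05934746] [-3.13917808e+00  1.95110581e-04  2.13374375e+00] 0.030697468664826654 [-4.36270773 -3.70946596  2.56916204]
```

View pics/b.png

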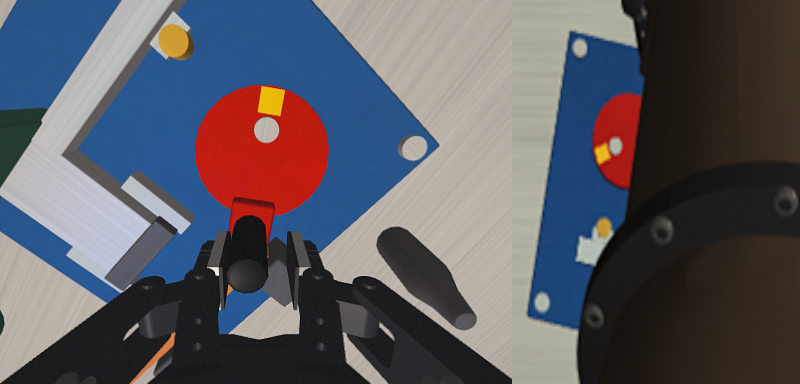

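The cage is working: peg at (247,275) against the rear finger, yellow mark opposite, about 6 N. I'll finish the arc.

Request:
jog_arm(
  commands=[
    [[0,0,0.077,3.9,2.6,0,0.36],[0,0,0.154,7.5,5.5,0,0.36],[0,0,0.231,10.9,8.7,0,0.36],[0,0,0.308,14,12.1,0,0.36],[0,0,0.385,16.8,15.8,0,0.36],[0,0,0.462,19.4,19.6,0,0.36],[0,0,0.539,21.6,23.7,0,0.36],[0,0,0.616,23.6,27.9,0,0.36],[0,0,0.693,25.1,32.2,0,0.36],[0,0,0.77,26.4,36.6,0,0.36],[0,0,0.847,27.3,41.2,0,0.36],[0,0,0.925,27.9,45.8,0,0.36]],
  ],
)

```text
time_s: 6.38
tool_pos: [0.6529, -0.0312, 0.0598]
tool_rot: [-3.139, 0.003, 3.056]
wrist_force: [4.5, -6.9, -2.4]
finger_gap: 0.0308
```

Request:
jog_arm(
  commands=[
    [[0,0,0,0,0,0,0.36],[0,0,0,0,0,0,0.36]],
  ],
)

```text
time_s: 6.62
tool_pos: [0.6527, -0.0303, 0.0598]
tool_rot: [-3.14, 0.003, 3.055]
wrist_force: [2.7, -5.0, 0.0]
finger_gap: 0.031
```

```bash
python3 - <<'E'
from m import *
o=get_obs();print(o["tool_pos"],o["tool_rot"],o["finger_gap"],o["wrist_force"],o["q"])
w=camera("wrist");cv2.imwrite("pics/w3.png",w)
hsv=cv2.cvtColor(w,cv2.COLOR_BGR2HSV)
n,l,st,ce=cv2.connectedComponentsWithStats(cv2.inRange(hsv,(15,120,120),(35,255,255)))
for i in range(1,n):
    if st[i,4]>60: print(st[i],ce[i],onz("wrist",ce[i],.034))
print(proj("wrist",[[.592,-.0235,.034]]))
E
```

```text
[ 0.65265894 -0.03026453  0.05984856] [-3.14034889e+00  2.78447330e-03  3.05453652e+00] 0.03100371655488125 [ 2.74080568 -5.00768148  0.0365903 ] [-0.05319721  0.64801452  0.02582681  1.67218961 -0.01919445  0.81902459
  1.4642049 ]
[262   0  31  19 426] [275.51408451   6.85680751] [ 0.5313 -0.0121  0.034 ]
[256  89  26  30 611] [268.35842881 103.48772504] [ 0.5785 -0.0194  0.034 ]
[[263.  128.3]]
```

View pics/w3.png

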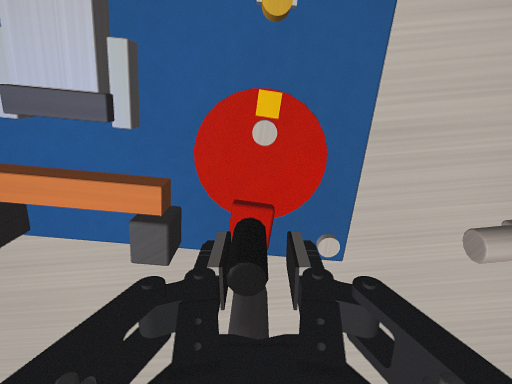

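The yellow mark at (268,103) and pivot at (264,133) line up with the roller at (277,5), which puts the cam within about 3° of its low point. I'll lift off and go behind the green plate.

Request:
jog_arm(
  commands=[
    [[0,0,0,0,0,0,0.6],[0,0,0,0,0,0,0.6],[0,0,0,0,0,40,0.6],[0,0,0,0,0,90,0.6],[0,0,-0.09,0,0,120,0],[0,0,-0.09,-60,-20,120,0],[0,0,-0.09,-120,-40,120,0],[0,0,-0.09,-180,-60,120,0],[0,0,-0.09,-244,-82,120,0],[0,0,-0.09,-244,-82,120,0],[0,0,-0.09,-244,-82,120,0]],
  ],
)

```text
time_s: 8.05
tool_pos: [0.4078, -0.1105, 0.1798]
tool_rot: [3.141, 0.001, 2.967]
wrist_force: [-0.1, -0.2, 0.1]
finger_gap: 0.0003
```

```bash
python3 - <<'E'
from m import *
o=get_obs();print(o["tool_pos"],o["tool_rot"],o["finger_gap"],o["wrist_force"])
s=camera("side");w=camera("wrist");cv2.imwrite("pics/c4.png",np.hstack([s[200:,150:400],w[:184,:]]))
c=np.array([.552,-.0768]);X=np.array([.984,-.1783]);Y=np.array([.1783,.984])
for s_ in(0,.006):
  for y in(-.095,-.025): print(s_,y,proj("side",[*(c+(-.083+s_)*X+y*Y),.072]))
hsv=cv2.cvtColor(s,cv2.COLOR_BGR2HSV)
m=cv2.inRange(hsv,(45,80,20),(90,255,255));m[:200]=0
cs=max(cv2.findContours(m,0,2)[0],key=cv2.contourArea)
for uv in cv2.approxPolyDP(cs,2,True)[:,0]:
    P=onz("side",uv.astype(float),.072)[:2]-c;print(uv,"jig",P@X,P@Y)
E
```

```text
[ 0.40775142 -0.11046595  0.17979562] [3.14113283e+00 1.32990580e-03 2.96708838e+00] 0.0002802453911339926 [-0.12843415 -0.17436439  0.05646388]
0 -0.095 [[218.3 321.4]]
0 -0.025 [[208.6 281.7]]
0.006 -0.095 [[222.2 320.3]]
0.006 -0.025 [[212.2 280.8]]
[213 281] jig -0.07582886000000005 -0.025732560000000015
[220 318] jig -0.07933813000000006 -0.09049746000000002
[226 334] jig -0.07648278000000003 -0.11691223
[230 332] jig -0.07010461000000007 -0.11565488000000002
[218 281] jig -0.06808435000000006 -0.02808960000000001
```

View pics/c4.png

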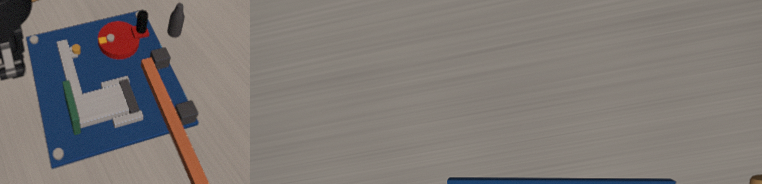

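Side view: the plate's rear face is at jig x ≈ -78 mm, and the cam mark faces the roller. The tool is lined up at jig (-136,-59), so I'll descend and start pushing.

Request:
jog_arm(
  commands=[
    [[0,0,0,0,0,-50,0],[0,0,0,0,0,-100,0],[0,0,0,0,0,-135,0],[0,0,0,0,0,-135,0],[0,0,0,20,-3.6,-135,0],[0,0,0,39,-7.1,-135,0],[0,0,0,44,-8,-135,0],[0,0,0,49,-8.9,-135,0],[0,0,0,54,-9.8,-135,0],[0,0,0,59,-10.7,-135,0],[0,0,0,64,-11.6,-135,0],[0,0,0,69,-12.5,-135,0]],
  ],
)

```text
time_s: 9.65
tool_pos: [0.4766, -0.1232, 0.0443]
tool_rot: [3.142, -0.0, 2.968]
wrist_force: [-3.2, 1.4, 2.8]
finger_gap: 0.0002
```

Request:
jog_arm(
  commands=[
    [[0,0,0,2,-0.4,0,0],[0,0,0,4,-0.7,0,0],[0,0,0,6,-1.1,0,0],[0,0,0,8,-1.4,0,0]],
  ],
)

```text
time_s: 10.15
tool_pos: [0.4844, -0.1246, 0.0443]
tool_rot: [-3.142, -0.0, 2.968]
wrist_force: [-2.6, -0.4, 0.8]
finger_gap: 0.0
```

Contact force is about 3 N and the slide is moving. I'll carry on in small steps until the firm stop.

Request:
jog_arm(
  commands=[
    [[0,0,0,2,-0.4,0,0],[0,0,0,4,-0.7,0,0],[0,0,0,5,-0.9,0,0]],
  ],
)

```text
time_s: 10.52
tool_pos: [0.4876, -0.1252, 0.0441]
tool_rot: [3.142, -0.004, 2.967]
wrist_force: [-11.1, 1.3, 9.3]
finger_gap: -0.0001
```

Request:
jog_arm(
  commands=[
    [[0,0,0,1,-0.2,0,0],[0,0,0,2,-0.4,0,0],[0,0,0,2,-0.4,0,0]],
  ],
)

```text
time_s: 10.9
tool_pos: [0.4875, -0.1252, 0.0437]
tool_rot: [3.142, -0.007, 2.967]
wrist_force: [-14.6, 2.5, 10.3]
finger_gap: -0.0001
```

Request:
jog_arm(
  commands=[
    [[0,0,0,1,-0.2,0,0],[0,0,0,2,-0.4,0,0],[0,0,0,2,-0.4,0,0]],
  ],
)

```text
time_s: 11.28
tool_pos: [0.4875, -0.1253, 0.0435]
tool_rot: [3.141, -0.011, 2.967]
wrist_force: [-19.6, 4.3, 15.4]
finger_gap: 0.0002
```

Firm stop reached: the TCP has stopped while force rises to 20 N. I'll back off, lift and check.

Request:
jog_arm(
  commands=[
    [[0,0,0,-10,1.8,0,0],[0,0,0,-30,5.4,0,0],[0,0,0,-60,11,0,0],[0,0,0,-60,11,60,0],[0,0,0,-60,11,120,0],[0,0,0,-60,11,150,0],[0,0,0,-60,61,150,0],[0,0,0,-60,121,150,0],[0,0,0,-60,181,150,0],[0,0,0,-60,241,150,0],[0,0,0,-60,301,150,0],[0,0,0,-60,361,150,0]],
  ],
)

```text
time_s: 12.78
tool_pos: [0.4341, 0.2373, 0.1949]
tool_rot: [3.14, 0.002, 2.967]
wrist_force: [1.0, 0.1, 0.1]
finger_gap: 0.0001
```

```bash
python3 - <<'E'
from m import *
o=get_obs();print(o["tool_pos"],o["wrist_force"],o["joint_velocities"].round(3))
t=camera("top");measure(t);cv2.imwrite("pics/t5.png",cv2.resize(t[120:305,220:450],None,fx=3.4,fy=3.2,interpolation=cv2.INTER_CUBIC))
E
```

```text
[0.43414643 0.23730312 0.19490779] [1.01310814 0.10615582 0.07900985] [-0.704  0.346 -0.204 -0.475  0.118  0.137 -0.958]
bed ((551.7091674804688, -76.26364135742188), (258.33209228515625, 248.10723876953125), 79.731689453125) [[406.6000061035156, -181.1999969482422], [650.7999877929688, -225.5], [696.7999877929688, 28.700000762939453], [452.70001220703125, 72.9000015258789]]
yellow [272, 205, 7, 8, 40] [275.2 208.5] [ 0.5769 -0.0191  0.034 ]
yellow [271, 214, 7, 7, 40] [273.9 217. ] [ 0.5599 -0.0167  0.034 ]
green [316, 240, 37, 13, 238] [334.3 246.1] [ 0.5024 -0.1275  0.072 ]
black [281, 140, 13, 7, 72] [286.8 142.5] [ 0.695  -0.0377  0.092 ]
black [280, 161, 12, 15, 126] [285.2 168. ] [ 0.6455 -0.0346  0.092 ]
black [307, 163, 16, 17, 194] [314.7 171. ] [ 0.6406 -0.0897  0.092 ]
black [360, 173, 17, 17, 222] [368.1 180.9] [ 0.623  -0.1895  0.092 ]
black [309, 188, 76, 18, 273] [340.1 197. ] [ 0.5918 -0.1362  0.092 ]
black [321, 203, 4, 22, 22] [322.4 213.5] [ 0.5608 -0.1027  0.092 ]
black [262, 205, 11, 8, 11] [267.  209.4] [ 0.5674 -0.0012  0.092 ]
black [312, 241, 40, 12, 91] [328. 248.] [ 0.4982 -0.112   0.092 ]
```

View pics/t5.png

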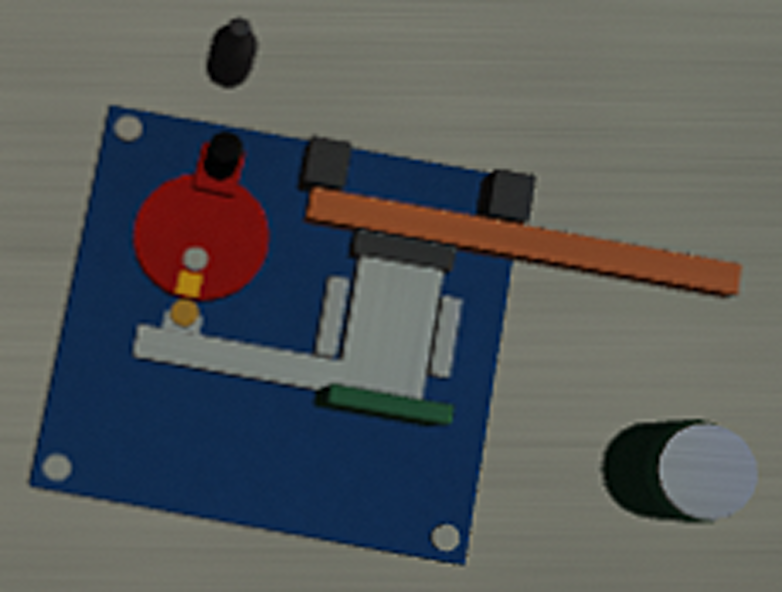

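The jaw at (405,250) in the crop is closed against the copper bar. The yellow mark (190,284) faces the roller (184,312), and the tin and punch haven't moved. I'll let the arm settle and hand in.

Request:
jog_arm(
  commands=[
    [[0,0,0,0,0,0,0],[0,0,0,0,0,0,0],[0,0,0,0,0,0,0],[0,0,0,0,0,0,0]],
  ],
)

```text
time_s: 13.32
tool_pos: [0.4337, 0.2338, 0.1945]
tool_rot: [3.142, 0.0, 2.966]
wrist_force: [0.5, -0.3, 0.6]
finger_gap: 0.0001
```

```bash
python3 -c "
from station import *
o=get_obs();print(o['time_s'],o['tool_pos'],o['wrist_force'],abs(o['joint_velocities']).max());close_job()"
```

```text
13.325 [0.43372474 0.23381252 0.19447302] [ 0.52458317 -0.2571972   0.6197545 ] 0.006304814508334001
the job is handed in; nothing more can be done
```

I turned the cam about 100° anticlockwise with the peg caged loosely between the fingers. I then pushed the green plate with the fingers shut until it hit a firm stop at about 20 N along the push, backed off, and handed the job in at 13.3 s.

**Last checks:**
- **Cam:** The top view shows the yellow mark facing the roller. I estimated the cam within about 3° of its low point from the wrist view before the push; I did not recompute the angle afterwards.
- **Slide:** The jaw shows closed against the copper bar. The measured plate travel was about 34 mm, on top of an unknown starting offset of 0–6 mm, so "fully home" rests on the firm stop and the picture rather than on that number alone.
- **Bystanders:** The tin and punch look unmoved and upright. The hammer was outside the last picture and was not checked again; the tool passed over it only at about 0.2 m height.
- **Arm:** It was clear of everything and at rest when I handed in.

No check failed or disagreed.

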